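# Shut the seed box and turn its button across the lid

### The arm

A 6-joint arm with a two-finger parallel gripper is mounted at the origin on the work surface. World frame = base frame: x ahead of the robot, y to its left, z up, the work surface at z = 0. Lengths are in m, angles in rad, forces in N, time in s.
With the tool pointing down it reaches from about 0.3 to 1 m from the base axis. Payload 5.1 kg.
Tool frame: the origin (TCP) lies at the very end of the fingers, on their centre line; the grasp point (between the pads) lies robot.grasp_offset behind it (robot.grasp_offset is the distance from the TCP to the grasp point, in m); z points along the fingers, x is the direction in which the jaws open and shut, and the axes are right-handed (so a half turn about z gives the same grasp; the last joint's range is limited). The gripper opens to 95 mm and grips with 3 to 60 N. Pads are 20 mm wide; open, the fingers measure 119 mm over their backs; the gripper's body (75 mm by 180 mm) begins 59 mm behind the grasp point.
Start: joints at [-1.336, 0.124, 1.65, -0, 1.367, -0.083], TCP at [0.203, -0.617, 0.215] pointing down, gripper open.
Joint ranges: [-2.61, 2.61], [-1.02, 2.33], [0.03, 2.71], [-1.35, 4.49], [0.32, 2.68], [-2.91, 2.91]. Speed limits (rad/s): [2.57, 2.57, 3.14, 3.14, 3.14, 3.14].

### API

Orientations are given as a 3x3 rotation matrix whose columns are the frame's x, y, z axes.
In Python, from bench import robot gives the robot as it stands. The module is installed in compiled form; this text tells all that it offers.
- The arm moves only by the tool servo_tool, never from a script. Its argument "increments" is a list of rows, each a list of 7 numbers: the shift along the tool's x, y, z each as a share of 100 mm, from -1 to 1, then the turn, a rotation vector about the tool's x, y, z each as a share of 1.5 rad, from -1 to 1, then the gripper's target within -1 to 1 (shut at 1, half-way at 0, fully open at -1). A call has 1 to 20 rows; each row is the pose to reach, as a shift and turn from the pose measured when the call began, along the tool's axes at that moment; what a row does not reach only later rows make up. A row lasts 1/8 s, in which the tool goes at most 62.5 mm and 10.7 degrees, less where a joint would pass 70% of its speed; a pose out of reach is approached as far as the arm can. A call with a number of a shift or a turn outside -1 to 1 is refused whole. A call with a gripper value outside its range is refused whole. The fingers move at their own pace and stop on an object; the grip force is fixed at half the most. Time passes only in rows, so rows that repeat a pose let the fingers close. It gives the time, the measured TCP pose, the force and the opening at its end, in the units of the state.
- robot.get_state(): the state, without advancing time (a new reading comes with each control period).
- robot.read_camera(name): name is "scene" or "top" or "wrist"; returns (picture, depth): 480x640x3 uint8, red, green, blue; 480x640 float32, m along the optical axis (not along the pixel's ray), 0 where there is no reading.
- robot.camera_params(name): a dict with "K" (3x3 intrinsics, pixels), "cam_to_world" (4x4, takes a point from camera to world coordinates). Camera axes: x right, y up, looking along -z (the intrinsics and any distortion apply to the point x, -y, -z); pixel columns grow to the right and rows downward; lengths in m; the calibration is good to about 2 mm. A picture is of the moment at which its call begins: read the wrist's pose just before it. camera_params takes no time and is no camera call; for the wrist camera it gives the pose at the moment of the call.
- robot.hand_in(): hands the job in, once; it reports no verdict.
The state is a dict: "time": time; "joint_positions": joint angles; "qvel": joint speeds; "joint_torque": joint torques, N m; "tool_pos": TCP position; "ee_rot": TCP orientation; "force": force on the tool from outside, world axes, zero at the start; "wrist_torque": the same for the moment, N m; "opening": opening from 0.0 (shut) to 1.0 (fully open).
Only numpy, scipy, OpenCV 4.12 (cv2) and the standard library are available. Lean on these libraries where they do the work, as an engineer would, in place of code of your own. Each camera call takes 0.05 s, during which the arm holds its last target. There are 200 camera calls.

### The job

Push the green lid of the seed box fully down, level with the front rail, and only then turn the red turnbutton until it points straight in across the lid, so that the lid is secured. Leave the pots, pan, jar and trowel standing where they are.

Things in the scene. Friction and masses are not known exactly. Their poses are not given: they have to be found in the camera images.
- seed_box: fixed wooden seed box with a green lid, 220 (x) x 240 (y) mm, 98 high at its near rail. Origin: centre of its underside, on the table; +x points to the hinge side, -x to the rail side that faces the robot. The rail is a solid strip 45 wide (box x -110 to -65), its top at 98; the closed lid's top is level with it (98).
- lid (a joint): angle of the green lid, a panel 171 long (hinge to free edge), 240 wide, 12 thick, hinged on the box's far (+x) rim. 0 = shut flat, level with the rail; positive = free edge (at the rail side) raised. A stiff hinge (about 4 N at the free edge): it stays where it is left.
- lid_hinge (a point): point on the lid's hinge axis, mid-width, at mid-thickness of the lid (box x +108, 92 above the table). The hinge axis runs along the box's y.
- lid_edge (a point): middle of the lid's free edge, on its top face; 171 from the hinge and 6 above mid-thickness. Turns with the lid (its x axis points from the free edge to the hinge).
- turnbutton (a joint): angle of the red turnbutton, a flat bar 90 long x 24 wide x 20 thick on a vertical screw on the rail. 0 = points straight away from the lid (box -x); positive = anticlockwise from above; +3.14 or -3.14 = points straight in across the lid, lapping it by about 47. Turns either way, to 3.7 at most; no click stops, stays where it is left (about 1 N at its tip).
- turnbutton_pivot (a point): centre of the turnbutton's screw, on the bar's top face, 122 above the table (box x -88, y 0), 23 from the shut lid's edge. The bar's underside is at 102, 4 above the rail and the shut lid.
- turnbutton_tip (a point): middle of the turnbutton's long end, on its top face, 72 from the screw (the short end reaches 18 beyond the screw).
- seed_jar: amber glass jar with a green cap, 72 dia x 130 high, standing just beside the seed box's left (+y) side; bystander. Origin: centre of its underside.
- grey_pot: grey plant pot with a seedling, 90 dia, pot 85 high, leaves to 150, standing just beside the box's right (-y) side; bystander. Origin: centre of its underside.
- blue_pot: blue plant pot with a seedling, 100 dia, pot 90 high, leaves to 165; bystander. Origin: centre of its underside.
- steel_pan: open steel pan, 140 dia x 75 high, with a lug handle on each side; bystander. Origin: centre of its underside.
- trowel: hand trowel lying flat, wooden handle towards its -x, steel blade towards +x, 250 long, 64 wide, 30 high; origin near the ferrule; bystander.
- terracotta_pot: terracotta pot with a seedling, 80 dia, pot 70 high, leaves to 125; bystander. Origin: centre of its underside.

How it is judged:
On the way, in this order (a step that is already met when the one before it is completed fails the run):
1. the lid is down (within 0.025 rad) while the turnbutton is still clear of it (not over its free edge) (value of joint lid below 0.025 rad and value of joint turnbutton between -1.8 and 1.8 rad), for 0.2 s.
2. the turnbutton points in across the lid, within 20 degrees of square, with the lid still down (value of joint lid below 0.025 rad and (value of joint turnbutton between 2.79 and 3.49 rad or value of joint turnbutton between -3.49 and -2.79 rad)), for 0.2 s.
At the end, for the whole second after the job is handed in: The lid is shut (within 0.025 rad of flat, about 4 mm at its free edge), the turnbutton points in across the lid within 0.35 rad (20 degrees) of square (its joint 2.79 to 3.49 or -3.49 to -2.79), and both are at rest (all of step 2 and velocity of joint lid between -0.05 and 0.05 rad/s and velocity of joint turnbutton between -0.05 and 0.05 rad/s); the robot touches nothing.
It fails at once if the jar, a pot, the pan or the trowel is moved by more than 40 mm (distance of any of seed_jar, grey_pot, blue_pot, steel_pan, trowel, terracotta_pot from where it was at the start of the episode above 0.04 m).
It fails at once if the jar, a pot, the pan or the trowel is tipped over (tilted more than 0.5 rad) (angle between any of seed_jar, grey_pot, blue_pot, steel_pan, trowel, terracotta_pot's own z axis and vertical above 0.5 rad).
It also fails if it takes over 48 s, if anything falls off the work surface, if the arm or the gripper's body presses on something with over 40 N, if the wrist force passes 120 N, or if a joint passes its speed limit or range.

## Working session

There is one attempt and no reset: what is moved stays moved. The work goes in short steps, Python scripts to look and compute and a tool call to move; the robot and the scene stay as the last step left them, time stands still between calls to the robot, and variables do not carry over. Pictures are saved under pics/ and viewed, about 8 in all and at most 12, crops included, and the job is handed in when it is done.

Besides the shell and the picture viewer there is one more tool, called after "Request:" as name([rows], argument=value, ...), one row to a line, values as JSON. servo_tool: Moves the arm, as the interface text tells. Shift numbers are shares of 100 mm and turn numbers shares of 1.5 rad, none past 1 either way. Its arguments: {"type":"object","properties":{"increments":{"type":"array","items":{"type":"array","items":{"type":"number"}}}},"required":["increments"]}

```bash
mkdir -p pics
cat > h.py <<'E'
import numpy as np, cv2
from bench import robot
def grab(n,f=None):
    P=robot.camera_params(n); im,d=robot.read_camera(n)
    if f: cv2.imwrite('pics/'+f,cv2.cvtColor(im,cv2.COLOR_RGB2BGR))
    return im,d,P
def cloud(d,P):
    K=P['K'];v,u=np.mgrid[:480,:640]
    c=np.stack([(u-K[0,2])/K[0,0]*d,-(v-K[1,2])/K[1,1]*d,-d],-1)
    T=np.array(P['cam_to_world']); return c@T[:3,:3].T+T[:3,3]
def masks(im):
    h=cv2.cvtColor(im,cv2.COLOR_RGB2HSV)
    red=((h[...,0]<6)|(h[...,0]>174))&(h[...,1]>150)&(h[...,2]>80)
    green=(h[...,0]>40)&(h[...,0]<90)&(h[...,1]>80)
    return red,green
E
python3 - <<'E'
from h import *
s=robot.get_state();print(s['time'],s['tool_pos'],s['ee_rot'],s['opening'],robot.grasp_offset)
for n in('top','scene'):
    im,d,P=grab(n,n+'1.png');X=cloud(d,P);r,g=masks(im)
    print(n,np.round(P['cam_to_world'],3).tolist())
    for nm,m in(('red',r),('green',g)):
        k,lab,st,ce=cv2.connectedComponentsWithStats(m.astype('uint8'))
        for i in range(1,k):
            if st[i,4]>80:
                p=X[(lab==i)&(d>0)]
                if len(p): print(nm,st[i],np.round(np.percentile(p,[2,50,98],axis=0),3).tolist())
E
```

```text
0.0 [ 0.20292661 -0.6168259   0.21338343] [[ 3.12432826e-01 -9.49939736e-01 -4.75469118e-04]
 [-9.49937506e-01 -3.12433128e-01  2.06784336e-03]
 [-2.11287888e-03 -1.94396199e-04 -9.99997749e-01]] 0.9997283164621186 0.0188
top [[-0.022, 0.993, -0.115, 0.369], [-1.0, -0.024, -0.015, 0.011], [-0.017, 0.114, 0.993, 1.448], [0.0, 0.0, 0.0, 1.0]]
red [251 222  10  14  98] [[0.556, 0.202, 0.015], [0.566, 0.213, 0.071], [0.582, 0.224, 0.078]]
red [256 242  32  28 271] [[0.459, 0.129, 0.037], [0.486, 0.16, 0.123], [0.523, 0.201, 0.128]]
green [   6    0  113   39 3014] [[1.317, 0.745, -0.307], [1.322, 0.867, -0.22], [1.407, 1.038, -0.136]]
green [327  99  13  12 111] [[0.894, -0.017, 0.027], [0.91, 0.002, 0.056], [0.926, 0.015, 0.068]]
green [347  99  13  11  99] [[0.896, -0.072, 0.028], [0.909, -0.055, 0.057], [0.924, -0.04, 0.066]]
green [367  98  13  11 100] [[0.897, -0.126, 0.027], [0.909, -0.109, 0.057], [0.923, -0.096, 0.066]]
green [386  98  13  10  99] [[0.898, -0.178, 0.027], [0.91, -0.162, 0.057], [0.925, -0.151, 0.068]]
green [268 100  13  12 106] [[0.898, 0.143, 0.026], [0.91, 0.1
[... 4091 characters left out ...]
]]
green [393 344  14  17 140] [[0.871, 0.041, 0.028], [0.91, 0.055, 0.054], [0.925, 0.071, 0.064]]
green [308 349  16  17 158] [[0.845, -0.123, 0.029], [0.862, -0.106, 0.054], [0.877, -0.094, 0.064]]
green [369 350  16  18 179] [[0.873, -0.014, 0.028], [0.909, 0.004, 0.053], [0.927, 0.019, 0.065]]
green [282 356  16  18 165] [[0.846, -0.176, 0.028], [0.86, -0.161, 0.054], [0.877, -0.147, 0.065]]
green [343 357  16  19 177] [[0.869, -0.068, 0.028], [0.908, -0.053, 0.054], [0.925, -0.035, 0.065]]
green [317 365  16  19 189] [[0.871, -0.125, 0.028], [0.909, -0.107, 0.055], [0.924, -0.09, 0.065]]
green [291 373  17  19 195] [[0.871, -0.177, 0.028], [0.909, -0.16, 0.054], [0.923, -0.144, 0.064]]
```

View pics/top1.png

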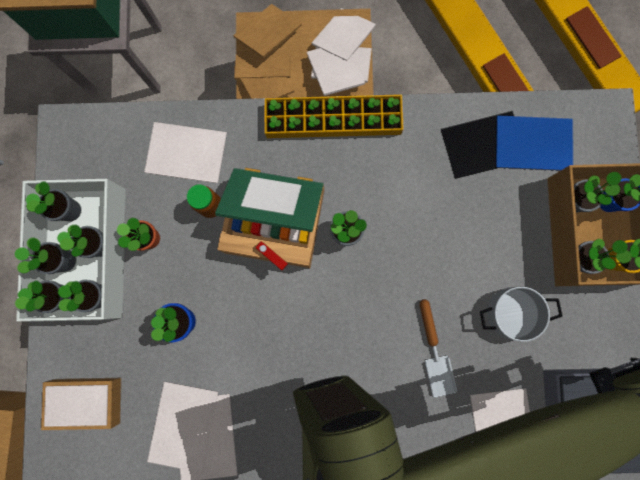

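View pics/scene1.png

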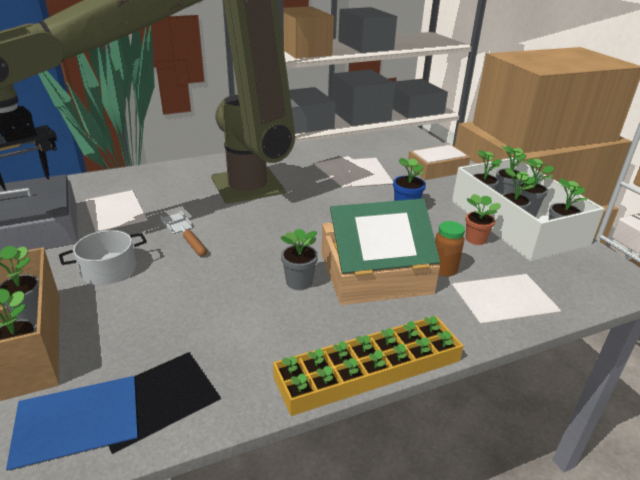

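Run:
```python
from h import *
im,d,P=grab('top');X=cloud(d,P);r,g=masks(im)
# lid: green comp
k,lab,st,ce=cv2.connectedComponentsWithStats(g.astype('uint8'))
i=lab[180,230] or lab[215,235]; print(st[i])
hull=cv2.convexHull(np.argwhere(lab==i)[:,::-1].astype(np.int32))
m=np.zeros((480,640),'uint8');cv2.fillConvexPoly(m,hull,1);m=cv2.erode(m,np.ones((5,5)))
p=X[(m>0)&(d>0)&(X[...,2]>.1)]
for _ in range(4):
    c=p.mean(0);n=np.linalg.svd(p-c,full_matrices=False)[2][2];n*=np.sign(n[2]);e=(p-c)@n
    p=p[abs(e)<max(.003,2*e.std())]
print('n',n,e.std(),len(p))
print('tilt',np.arccos(n[2]),'dir of n_xy yaw',np.arctan2(-n[1],-n[0]))
yaw=np.arctan2(-n[1],-n[0])  # tilted normal leans to hinge? print both
# rail points
q=X[(abs(X[...,2]-.098)<.006)&(X[...,0]<.62)&(X[...,0]>.4)&(abs(X[...,1]-.16)<.17)&~g]
rect=cv2.minAreaRect(q[:,:2].astype('float32')*1000);print('rail',rect,len(q),cv2.boxPoints(rect).tolist())
q=X[r&(abs(X[...,2]-.122)<.008)&(X[...,0]<.54)]
rect=cv2.minAreaRect(q[:,:2].astype('float32')*1000);print('red',rect,len(q),cv2.boxPoints(rect).round().tolist())
# lid corners by image quad
ap=cv2.approxPolyDP(hull,4,True)[:,0];K=P['K'];T=np.array(P['cam_to_world'])
for u,v in ap:
    ray=T[:3,:3]@np.array([(u-K[0,2])/K[0,0],-(v-K[1,2])/K[1,1],-1]);t=((c-T[:3,3])@n)/(ray@n);print((u,v),T[:3,3]+t*ray)
big=cv2.resize(im[150:290,170:390],None,fx=3.6,fy=3.6,interpolation=cv2.INTER_CUBIC);cv2.imwrite('pics/crop.png',big[...,::-1])
```

```text
[ 215  169  108   70 3029]
n [ 0.56649571 -0.1120448   0.81641201] 0.001606355096749141 3726
tilt 0.6156261753614677 dir of n_xy yaw 2.946327046795754
rail ((521.1124877929688, 209.18222045898438), (295.3716125488281, 89.39226531982422), 67.42433166503906) 1335 [[423.14422607421875, 89.97207641601562], [505.6866760253906, 55.654083251953125], [619.0807495117188, 328.3923645019531], [536.538330078125, 362.7103576660156]]
red ((490.62005615234375, 164.94137573242188), (89.42284393310547, 22.2164306640625), 49.081298828125) 257 [[453.0, 138.0], [470.0, 124.0], [528.0, 191.0], [512.0, 206.0]]
(np.int32(322), np.int32(183)) [0.67857282 0.03286869 0.10161395]
(np.int32(309), np.int32(231)) [0.53950078 0.06471149 0.20248402]
(np.int32(278), np.int32(238)) [0.52167407 0.13663498 0.22472452]
(np.int32(215), np.int32(213)) [0.58914555 0.29045368 0.19901726]
(np.int32(234), np.int32(169)) [0.72141523 0.26221231 0.1033615 ]
```

View pics/crop.png

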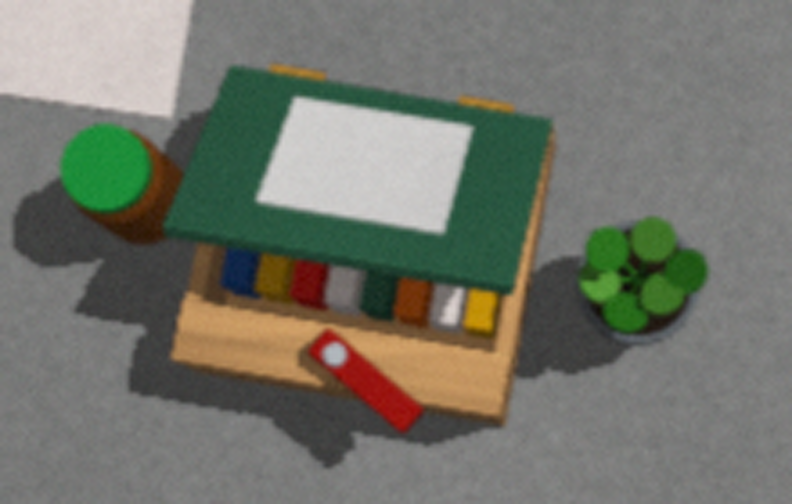

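The top crop shows the raised lid, with the jar to its left. The screw is at crop (334,354) and the tip at (410,425).

Estimates:
- Box yaw: about -0.195
- Pivot: about (0.508, 0.185)
- Lid angle: about 0.616
- Turnbutton angle: about +1.05

I'll move over the lid with the fingers shut.

Request:
servo_tool([
  [0, 0, -0.8, 0, 0, 0, 1],
  [-0.5, -0.5, -0.8, 0, 0, 0, 1],
  [-1, -1, -0.8, 0, 0, 0, 1],
  [-1, -1, -0.8, 0, 0, 0, 1],
  [-1, -1, -0.8, 0, 0, 0, 1],
])

```text
time: 0.78
tool_pos: [0.2671, -0.4904, 0.2938]
ee_rot: [[0.314, -0.949, -0.001], [-0.949, -0.314, 0.001], [-0.001, 0.0, -1.0]]
force: [0.2, 0.7, -0.2]
opening: 0.529
```

Request:
servo_tool([
  [-0.5, -0.5, 0, 0, 0, 0, 1],
  [-1, -1, 0, 0, 0, 0, 1],
  [-1, -1, 0, 0, 0, 0, 1],
])

```text
time: 1.15
tool_pos: [0.3311, -0.3633, 0.2935]
ee_rot: [[0.315, -0.949, -0.001], [-0.949, -0.315, 0.001], [-0.001, 0.001, -1.0]]
force: [-0.4, -0.4, 0.8]
opening: 0.214
```

Request:
servo_tool([
  [-0.5, -0.5, 0, 0, 0, 0, 1],
  [-1, -1, 0, 0, 0, 0, 1],
  [-1, -1, 0, 0, 0, 0, 1],
])

```text
time: 1.52
tool_pos: [0.3954, -0.2362, 0.2935]
ee_rot: [[0.317, -0.948, -0.001], [-0.948, -0.317, 0.001], [-0.001, 0.001, -1.0]]
force: [0.9, -0.9, -0.1]
opening: 0.003
```

Request:
servo_tool([
  [-0.5, -0.5, 0, 0, 0, 0, 1],
  [-1, -1, 0, 0, 0, 0, 1],
  [-1, -1, 0, 0, 0, 0, 1],
])

```text
time: 1.9
tool_pos: [0.4596, -0.109, 0.2932]
ee_rot: [[0.319, -0.948, -0.002], [-0.948, -0.319, -0.0], [-0.001, 0.002, -1.0]]
force: [0.4, 0.5, 0.1]
opening: 0.004
```

Request:
servo_tool([
  [-0.5, -0.5, 0, 0, 0, 0, 1],
  [-1, -1, 0, 0, 0, 0, 1],
  [-1, -1, 0, 0, 0, 0, 1],
  [-1, -1, 0, 0, 0, 0, 1],
])

```text
time: 2.4
tool_pos: [0.5229, 0.0166, 0.2925]
ee_rot: [[0.319, -0.948, -0.003], [-0.948, -0.319, -0.001], [-0.0, 0.004, -1.0]]
force: [0.2, -0.0, -0.3]
opening: 0.007
```

Request:
servo_tool([
  [-0.5, -0.5, 0, 0, 0, -0.12, 1],
  [-1, -1, 0, 0, 0, -0.24, 1],
  [-1, -1, 0, 0, 0, -0.36, 1],
  [-1, -1, 0, 0, 0, -0.48, 1],
  [-1, -1, 0, 0, 0, -0.6, 1],
  [-1, -1, 0, 0, 0, -0.7, 1],
  [-1, -1, 0, 0, 0, -0.7, 1],
])

```text
time: 3.28
tool_pos: [0.5861, 0.1407, 0.2922]
ee_rot: [[0.98, -0.2, -0.003], [-0.2, -0.98, -0.002], [-0.003, 0.003, -1.0]]
force: [0.1, -0.5, 0.5]
opening: 0.004
```

Request:
servo_tool([
  [-0.07, -0.28, 0.3, 0, 0, 0, 1],
  [-0.07, -0.28, 0.6, 0, 0, 0, 1],
  [-0.07, -0.28, 0.9, 0, 0, 0, 1],
  [-0.07, -0.28, 0.9, 0, 0, 0, 1],
])

```text
time: 3.78
tool_pos: [0.5829, 0.1676, 0.199]
ee_rot: [[0.979, -0.203, -0.009], [-0.203, -0.979, -0.004], [-0.008, 0.005, -1.0]]
force: [-0.2, 0.4, 0.7]
opening: 0.007
```

Request:
servo_tool([
  [0, 0, 0.1, 0, 0, 0, 1],
  [0, 0, 0.2, 0, 0, 0, 1],
  [0, 0, 0.3, 0, 0, 0, 1],
  [0, 0, 0.4, 0, 0, 0, 1],
  [0, 0, 0.5, 0, 0, 0, 1],
  [0, 0, 0.6, 0, 0, 0, 1],
])

```text
time: 4.53
tool_pos: [0.5822, 0.1674, 0.1382]
ee_rot: [[0.979, -0.203, -0.01], [-0.203, -0.979, -0.004], [-0.009, 0.005, -1.0]]
force: [-0.4, -0.9, 1.7]
opening: 0.001
```

Request:
servo_tool([
  [-0.02, 0, 0.08, 0, 0, 0, 1],
  [-0.05, 0, 0.16, 0, 0, 0, 1],
  [-0.08, 0, 0.24, 0, 0, 0, 1],
  [-0.1, 0, 0.32, 0, 0, 0, 1],
])

```text
time: 5.03
tool_pos: [0.5721, 0.1694, 0.106]
ee_rot: [[0.979, -0.203, -0.009], [-0.203, -0.979, -0.004], [-0.008, 0.005, -1.0]]
force: [1.1, -0.7, 0.6]
opening: 0.003
```

Run:
```python
from h import *
im,d,P=grab('scene','s2.png')
cv2.imwrite('pics/s2c.png',cv2.resize(im[150:320,240:500],None,fx=3,fy=3)[...,::-1])
s=robot.get_state();print(s['time'],s['tool_pos'],s['force'])
```

```text
5.075 [0.5709822  0.16927628 0.10456352] [ 0.29827884 -0.09894471  0.38693395]
```

View pics/s2c.png

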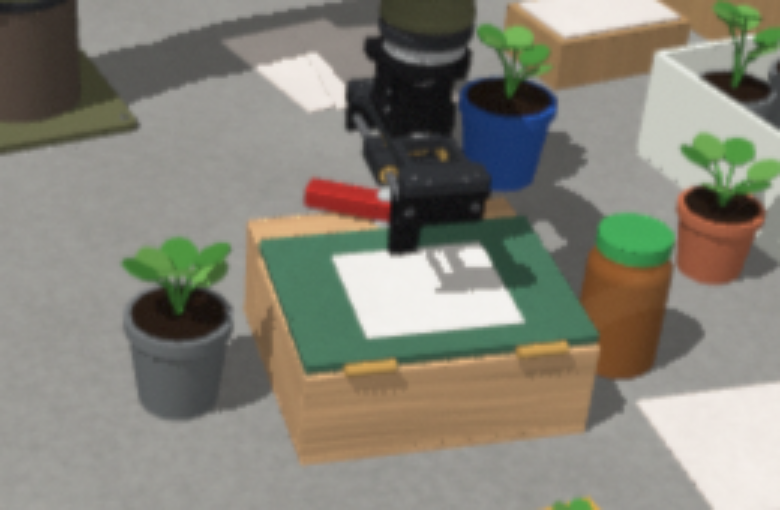

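The lid is nearly flat, with the shut fingers on it at about (403,245). I'll press on to contact force.

Request:
servo_tool([
  [-0.02, 0, 0.04, 0, 0, 0, 1],
  [-0.03, 0, 0.07, 0, 0, 0, 1],
  [-0.03, 0, 0.09, 0, 0, 0, 1],
  [-0.03, 0, 0.09, 0, 0, 0, 1],
])

```text
time: 5.58
tool_pos: [0.5681, 0.1698, 0.0982]
ee_rot: [[0.979, -0.203, -0.012], [-0.203, -0.979, -0.004], [-0.011, 0.006, -1.0]]
force: [-6.0, -2.1, 12.2]
opening: 0.005
```

Force has risen to 12 N at z = 0.098. I'll press a little more and hold.

Request:
servo_tool([
  [0, 0, 0.03, 0, 0, 0, 1],
  [0, 0, 0.06, 0, 0, 0, 1],
  [0, 0, 0.06, 0, 0, 0, 1],
])

```text
time: 5.95
tool_pos: [0.5681, 0.1698, 0.0981]
ee_rot: [[0.979, -0.202, -0.013], [-0.203, -0.979, -0.005], [-0.012, 0.007, -1.0]]
force: [-13.5, -3.6, 26.7]
opening: 0.004
```

Request:
servo_tool([
  [0, 0, -0.3, 0, 0, 0, 1],
  [0, 0, -0.6, 0, 0, 0, 1],
  [-0.13, 0.3, -0.6, 0, 0, 0, 1],
  [-0.13, 0.3, -0.6, 0, 0, 0, 1],
])

```text
time: 6.45
tool_pos: [0.5492, 0.1426, 0.1584]
ee_rot: [[0.979, -0.204, -0.013], [-0.204, -0.979, -0.005], [-0.012, 0.007, -1.0]]
force: [-0.6, 1.0, -1.2]
opening: 0.001
```

Request:
servo_tool([
  [-0.5, 0, 0, 0, 0, 0, 1],
  [-1, 0, 0, 0, 0, 0, 1],
  [-1, 0, 0, 0, 0, 0, 1],
  [-1, 0, 0, 0, 0, 0, 1],
])

```text
time: 6.95
tool_pos: [0.4518, 0.1633, 0.1597]
ee_rot: [[0.979, -0.203, -0.013], [-0.203, -0.979, -0.005], [-0.012, 0.007, -1.0]]
force: [0.7, 0.9, 0.2]
opening: 0.007
```

```bash
cat > lid.py <<'E'
from h import *
import sys
c=np.array([.5945,.168]);a=-.195;R=np.array([[np.cos(a),np.sin(a)],[-np.sin(a),np.cos(a)]])
s=robot.get_state();print('t',s['time'],'tcp box',(R@(s['tool_pos'][:2]-c)*1000).round(1),s['tool_pos'][2])
for n in('top','scene'):
    im,d,P=grab(n,f'{n}_{sys.argv[1]}.png');X=cloud(d,P);r,g=masks(im)
    B=(X[...,:2]-c)@R.T
    m=(d>0)&(B[...,0]>-55)&(B[...,0]<95) if 0 else (d>0)&(B[...,0]>-.055)&(B[...,0]<.095)&(abs(B[...,1])<.11)&(abs(X[...,2]-.1)<.012)
    A=np.c_[B[m],np.ones(m.sum())];k=np.linalg.lstsq(A,X[...,2][m],rcond=None)[0]
    print(n,'lid slope x,y',k[:2].round(4),'z at edge',(k[2]-.063*k[0]).round(4),m.sum())
    m=(d>0)&r&(abs(X[...,2]-.122)<.008)&(abs(B[...,0])<.2)&(abs(B[...,1])<.13)
    if m.sum()>30:
        q=cv2.minAreaRect((B[m]*1000).astype('float32'));print('bar box mm',np.round(q[0]),np.round(q[1]),cv2.boxPoints(q).round().tolist(),m.sum())
E
python3 lid.py a
```

```text
t 6.95 tcp box [-139.1  -32.3] 0.15967899349820375
top lid slope x,y [0.0012 0.0003] z at edge 0.0992 4418
scene lid slope x,y [0.0029 0.0001] z at edge 0.0971 2994
bar box mm [-96. -22.] [88. 26.] [[-131.0, -52.0], [-109.0, -66.0], [-62.0, 8.0], [-84.0, 22.0]] 179
```

The lid is flat in both views: slope 0.003 or less, edge at 97–99 mm. The button is still at about +1.0. I'll back off, descend beside the bar and start the sweep.

Request:
servo_tool([
  [-0.1, 0, 0, 0, 0, 0, 1],
  [-0.1, 0, 0.25, 0, 0, 0, 1],
  [-0.1, 0, 0.5, 0, 0, 0, 1],
  [-0.1, 0, 0.5, 0, 0, 0, 1],
])

```text
time: 7.55
tool_pos: [0.4403, 0.1644, 0.1078]
ee_rot: [[0.979, -0.204, -0.018], [-0.204, -0.979, -0.006], [-0.016, 0.009, -1.0]]
force: [0.8, -0.5, 0.2]
opening: 0.01
```

Request:
servo_tool([
  [0.06, 0, 0, 0, 0, 0, 1],
  [0.12, -0.01, 0, 0, 0, 0, 1],
  [0.18, 0.05, 0, 0, 0, 0, 1],
  [0.23, 0.1, 0, 0, 0, 0, 1],
  [0.3, 0.14, 0, 0, 0, 0, 1],
  [0.37, 0.18, 0, 0, 0, 0, 1],
  [0.43, 0.21, 0, 0, 0, 0, 1],
  [0.49, 0.23, 0, 0, 0, 0, 1],
  [0.55, 0.24, 0, 0, 0, 0, 1],
  [0.62, 0.25, 0, 0, 0, 0, 1],
  [0.62, 0.25, 0, 0, 0, 0, 1],
])

```text
time: 8.93
tool_pos: [0.4965, 0.1269, 0.107]
ee_rot: [[0.979, -0.205, -0.017], [-0.205, -0.979, -0.006], [-0.016, 0.01, -1.0]]
force: [-0.2, -0.4, 0.7]
opening: 0.003
```

```bash
python3 lid.py b; python3 -c "
import cv2;im=cv2.imread('pics/scene_b.png');cv2.imwrite('pics/sb.png',cv2.resize(im[150:320,240:500],None,fx=3,fy=3))"
```

```text
t 8.925 tcp box [-88.2 -59.3] 0.10703991330044768
top lid slope x,y [0.0026 0.    ] z at edge 0.0989 3344
scene lid slope x,y [-0.0001 -0.0007] z at edge 0.0974 3017
bar box mm [-76. -24.] [36. 89.] [[-106.0, 13.0], [-80.0, -72.0], [-46.0, -62.0], [-72.0, 24.0]] 179
```

View pics/sb.png

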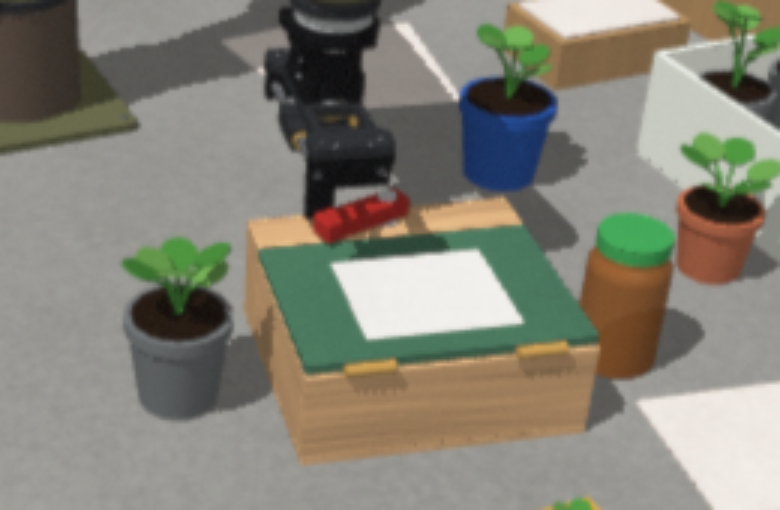

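The bar has swung to about -y/+x and the finger sits behind it at about (320,200). I'll finish the sweep.

Request:
servo_tool([
  [0.08, -0.02, 0, 0, 0, 0, 1],
  [0.16, -0.04, 0, 0, 0, 0, 1],
  [0.23, -0.07, 0, 0, 0, 0, 1],
  [0.3, -0.11, 0, 0, 0, 0, 1],
  [0.36, -0.16, 0, 0, 0, 0, 1],
  [0.42, -0.22, 0, 0, 0, 0, 1],
  [0.46, -0.29, 0, 0, 0, 0, 1],
  [0.5, -0.36, 0, 0, 0, 0, 1],
  [0.5, -0.36, 0, 0, 0, 0, 1],
])

```text
time: 10.15
tool_pos: [0.5531, 0.1527, 0.1061]
ee_rot: [[0.979, -0.204, -0.016], [-0.204, -0.979, -0.006], [-0.015, 0.009, -1.0]]
force: [0.1, -0.2, 0.2]
opening: 0.005
```

Request:
servo_tool([
  [0, 0.1, 0, 0, 0, 0, 1],
  [0, 0.2, 0, 0, 0, 0, 1],
  [0, 0.3, -0.4, 0, 0, 0, 1],
  [-0.5, 0.5, -1, 0, 0, 0, 1],
  [-1, 0.8, -1, 0, 0, 0, 1],
  [-1, 0.8, -1, 0, 0, 0, 1],
  [-1, 0.8, -1, 0, 0, 0, 1],
])

```text
time: 11.02
tool_pos: [0.4405, 0.0949, 0.2085]
ee_rot: [[0.979, -0.205, -0.015], [-0.205, -0.979, -0.005], [-0.013, 0.008, -1.0]]
force: [0.1, 0.0, 0.3]
opening: 0.002
```

```bash
python3 lid.py c; python3 -c "
import cv2;im=cv2.imread('pics/top_c.png');cv2.imwrite('pics/tc.png',cv2.resize(im[150:290,170:390],None,fx=3.6,fy=3.6))"
```

```text
t 11.025 tcp box [-137.  -101.5] 0.20846070694979793
top lid slope x,y [-0.0017 -0.0017] z at edge 0.0994 4224
bar box mm [-44.  -0.] [23. 52.] [[-70.0, -11.0], [-18.0, -12.0], [-17.0, 11.0], [-70.0, 12.0]] 181
scene lid slope x,y [-0.0016 -0.0002] z at edge 0.0976 2954
bar box mm [-56.   0.] [24. 92.] [[-103.0, -11.0], [-11.0, -13.0], [-10.0, 11.0], [-102.0, 13.0]] 154
```

View pics/tc.png

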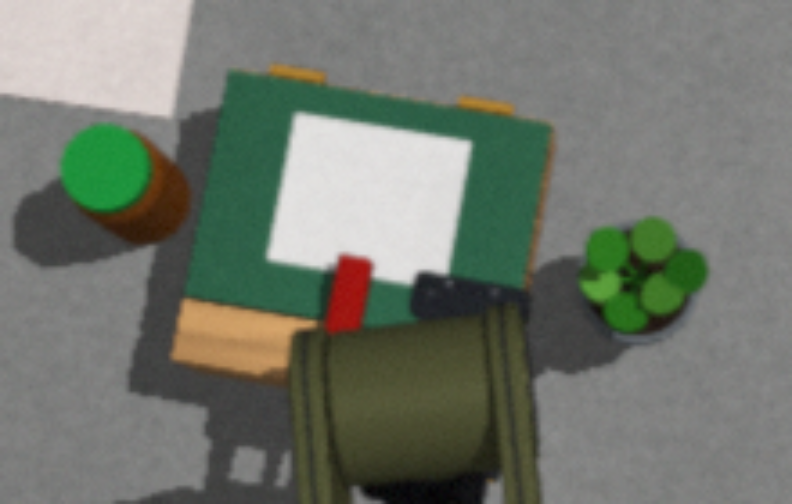

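The bar lies square across the shut lid at about (350,290), within about 1–2° of straight. The jar and grey pot haven't moved, and the arm is clear, so I'm handing in.

```bash
python3 -c "
from bench import robot
s=robot.get_state();print(abs(s['qvel']).max(),s['force']);robot.hand_in()"
```

```text
0.023569926900429104 [ 0.09856405 -0.42049149  0.64150838]
the job is handed in; nothing more can be done
```

I pushed the lid shut with the closed fingers, then swept the turnbutton about 120° anticlockwise until it pointed straight in across the lid. I handed the job in at about 11 s of the 48 s allowed.

- **Lid:** it met a hard stop at TCP height 0.098 m under about 27 N. After the turn, both cameras showed it flat: slope within 0.002, free edge at 98–99 mm.
- **Turnbutton:** it pointed within 1–2° of square to the lid.
- **Bystanders:** the jar and grey pot looked unmoved in the last picture. I did not measure the others again, but the tool stayed clear of them.
- **Arm:** it was clear of everything, with no contact force beyond sensor noise.
- **Disagreements:** the top and scene cameras differed by about 2 mm in height, which is within calibration. While the lid was swinging down, the force reading stayed under 2 N, less than the roughly 4 N hinge stiffness given.

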